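# Pop the touch-latch cupboard and swing its door open

### The arm

A 6-joint arm with a two-finger parallel gripper is mounted at the origin on the work surface. World frame = base frame: x ahead of the robot, y to its left, z up, the work surface at z = 0. Lengths are in mm, angles in rad, forces in N, time in s.
With the tool pointing down it reaches from about 275 to 750 mm from the base axis. Payload 10.2 kg.
Tool frame: the origin (TCP) lies at the very end of the fingers, on their centre line; the grasp point (between the pads) lies 19 mm behind it; x points along the fingers, y is the direction in which the jaws open and shut, and the axes are right-handed (so a half turn about x gives the same grasp; the last joint's range is limited). The gripper opens to 85 mm and grips with 20 to 120 N. Pads are 22 mm wide; open, the fingers measure 114 mm over their backs; the gripper's body (76 mm by 85 mm) begins 54 mm behind the grasp point. The pads swing forward as they close: fully open they stand 13 mm farther back than shut.
Start: joints at [-1.463, 0.313, 1.498, -0, 1.331, -0.223], TCP at [170.507, -496.546, 197.194] pointing down, gripper open.
Joint ranges: [-2.94, 2.94], [-0.97, 2.17], [0.19, 2.56], [-1.23, 4.37], [0.02, 3.11], [-2.88, 2.88]. Speed limits (rad/s): [2.39, 2.39, 3.01, 3.14, 3.14, 3.14].

### API

Orientations are given as a unit quaternion [w, x, y, z].
In Python, from rig import ctrl, viewer, order gives the robot as it stands. The module is installed in compiled form; this text tells all that it offers.
- The arm moves only by the tool carry_out, never from a script. Its argument "deltas" is a list of rows, each a list of 7 numbers: the gripper command: -1 is fully open, 1 is shut, values between are in proportion, then the shift along the tool's x, y, z in mm, then the turn, a rotation vector about the tool's x, y, z in degrees. A call has exactly 5 rows; each row is the pose to reach, as a shift and turn from the pose commanded when the call began, along the tool's axes at that moment; what a row does not reach only later rows make up. A row lasts 1/8 s, in which the tool goes at most 62.5 mm and 10.7 degrees, less where a joint would pass 70% of its speed; a pose out of reach is approached as far as the arm can. A call with a gripper value outside its range is refused whole. The fingers move at their own pace and stop on an object; "newtons" is the grip in N (left out, the last holds). Time passes only in rows, so rows that repeat a pose let the fingers close, or fill a call up. It gives the time, the measured TCP pose, the force and the opening at its end, in the units of the state.
- ctrl.sense(): the state, without advancing time (a new reading comes with each control period).
- viewer.capture(name): name is "scene" or "side" or "wrist"; returns the picture (400x640x3 uint8, red, green, blue); there is no depth.
- viewer.calibration(name): a dict with "fx", "fy", "cx", "cy" (pixels), "xyz" and "attitude" of the camera in the world; the wrist camera has in their place "T_tool_cam" (4x4, takes a point from camera to tool coordinates, whose origin is the TCP and whose axes are the tool frame's). Camera axes: x right, y down, z forward; pixel columns grow to the right and rows downward; lengths in mm; the calibration is good to about 2 mm. A picture is of the moment at which its call begins: read the wrist's pose just before it. calibration takes no time and is no camera call.
- order.finish_job(): hands the job in, once; it reports no verdict.
The state is a dict: "time_s": time; "joints": joint angles; "dq": joint speeds; "tau": joint torques, N m; "eef_pos": TCP position; "ee_rot": TCP orientation; "force": force on the tool from outside, world axes, zero at the start; "wrist_torque": the same for the moment, N m; "grip_width": opening from 0.0 (shut) to 1.0 (fully open).
Only numpy, scipy, OpenCV 4.12 (cv2) and the standard library are available. Lean on these libraries where they do the work, as an engineer would, in place of code of your own. Each camera call takes 0.05 s, during which the arm holds its last target. There are 200 camera calls.

### The job

Open the small touch-latch cupboard standing on the counter, using only the fingertips or the outside of the fingers: press its door in near the free edge until the catch lets go, take the finger away so the spring pops the door ajar, then push the door round from behind until it stands wide open, at least square to the cupboard's front. There is nothing to pick up; leave everything else on the counter where it is.

Things in the scene. Friction and masses are not known exactly. Their poses are not given: they have to be found in the camera images.
- cupboard: small grey cupboard fixed to the counter, 160 mm deep (its x), 170 mm wide (its y), 140 mm high (its z), closed but for the front. Origin: centre of its underside; its front (door side) faces its own -x, the carcass's front rim lies at x = -80 mm. Two trim clips, 19 mm high, stand on its top, some 130 mm behind the front
- door (a joint): upright white door over the cupboard's whole front, no handle: 160 mm wide, 12 mm thick, from 4 to 138 mm above the counter; shut, its inner face is 7 mm in front of the carcass rim. Value in rad: 0 shut, grows as it opens, stop at 1.9; -0.04 pressed in to the hard stop. Held shut by a touch-latch, it opens only after a press. Once ajar it turns lightly (under 0.2 N m) and stays where it is left
- door_press (a point): point to press inwards (cupboard's +x): on the door's outer face, 20 mm from the free edge, 140 mm from the hinge axis, 110 mm above the counter; moves with the door (-x outward, y to the free edge). Pressed 4 mm in (3 to 6 N; door about -0.03) the catch is freed; hard stop at 6 mm. When the finger is then taken away a spring pops the door ajar to about 0.5 rad
- door_back (a point): the same point on the door's inner face (12 mm behind door_press, same axes); push here to swing the door once it is ajar. The spring plunger that pops the door sticks out of the cupboard lower down, 70 mm from the hinge axis, 34 mm above the counter
- door_hinge (a point): point on the upright hinge axis, 110 mm above the counter, level with the shut door's inner face, at the cupboard's -y edge (x = -87, y = -80 mm in its frame); axes as the cupboard's. The door opens counter-clockwise seen from above: its free edge goes from the cupboard's +y side out towards -x
- canister: round steel canister with its hinged lid shut, 100 mm across, 110 mm high, beside the cupboard on its hinge side; origin: centre of its underside; a bystander, to be left where it is
- lamp: black upright handheld inspection lamp with a toggle switch, 64 mm across at the foot, 240 mm high; origin: centre of its underside; a bystander, to be left where it is
- clip_a: black plastic trim clip, 22 mm across, 19 mm high, standing on the cupboard's top; origin: centre of its underside; a bystander, to be left where it is
- clip_b: another such clip on the cupboard's top; a bystander, to be left where it is
- brush: white silicone brush lying flat, about 190 mm long (its x), 36 mm wide, 12 mm high, in front of the cupboard beyond the door's swing; origin: underside, about midway along; a bystander, to be left where it is
- spray: grey bottle, 56 mm across, 160 mm high; origin: centre of its underside; a bystander, to be left where it is
- tape: roll of paper tape lying flat, 90 mm across, 22 mm high; origin: centre of its underside; a bystander, to be left where it is
- tray: open steel tray, 140 x 100 x 30 mm; origin: centre of its underside; a bystander, to be left where it is

How it is judged (in metres and radians):
On the way, in this order (a step that is already met when the one before it is completed fails the run):
1. the door is pressed in until the catch lets go (value of joint door below -0.018 rad), for 0.05 s.
2. the finger is off the door and the spring has popped it ajar (value of joint door between 0.3 and 0.8 rad and contact force between the fingers and cupboard below 0.1 N), for 0.1 s.
At the end, for the whole second after the job is handed in: the door stands at least 1.4 rad (80 degrees) open and still; the canister, lamp, clips, brush, bottle, tape and tray lie within 30 mm of where they began, the standing ones upright (value of joint door above 1.4 rad and velocity of joint door below 0.05 rad/s and not (velocity of joint door below -0.05 rad/s) and not (distance of any of canister, lamp, clip_a, clip_b, brush, spray, tape, tray from where it was at the start of the episode above 0.03 m or angle between any of canister, lamp, spray's own z axis and vertical above 0.35 rad)); the robot touches nothing.
It fails at once if another thing on the counter was moved more than 30 mm, lifted or tipped over (distance of any of canister, lamp, clip_a, clip_b, brush, spray, tape, tray from where it was at the start of the episode above 0.03 m or angle between any of canister, lamp, spray's own z axis and vertical above 0.35 rad).
It also fails if it takes over 51 s, if anything falls off the work surface, if the arm or the gripper's body presses on something with over 40 N, if the wrist force passes 120 N, or if a joint passes its speed limit or range.

## Working session

There is one attempt and no reset: what is moved stays moved. The work goes in short steps, Python scripts to look and compute and a tool call to move; the robot and the scene stay as the last step left them, time stands still between calls to the robot, and variables do not carry over. Pictures are saved under pics/ and viewed, about 8 in all and at most 12, crops included, and the job is handed in when it is done.

Besides the shell and the picture viewer there is one more tool, called after ">>>" as name(argument=value, ...), one argument or row to a line, values as JSON. carry_out: Moves the arm, as the interface text tells. Its arguments: {"type":"object","properties":{"deltas":{"type":"array"},"newtons":{"type":"number"}},"required":["deltas"]}

```bash
mkdir -p pics; python3 - <<'E'
from rig import ctrl, viewer, order
import cv2
for n in("scene","side"):
    cv2.imwrite(f"pics/{n}0.png",viewer.capture(n)[:,:,::-1]); print(n,viewer.calibration(n))
print(viewer.calibration("wrist")); print(ctrl.sense())
E
```

```text
scene {'fx': 497.0238692070739, 'fy': 497.0238692070739, 'cx': 319.6444968515039, 'cy': 202.8680669960983, 'xyz': array([1227.44928763, -572.70432865,  952.83037027]), 'attitude': array([-0.36002422,  0.83593099,  0.38389931, -0.15563824])}
side {'fx': 378.3945281789877, 'fy': 378.3945281789877, 'cx': 316.7018217818671, 'cy': 204.9091220724619, 'xyz': array([ 553.52557895, -643.60048797,  715.40452177]), 'attitude': array([-0.41367086,  0.91033628, -0.0116505 , -0.00534183])}
{'fx': 293.0822884882679, 'fy': 293.0822884882679, 'cx': 318.83996381954796, 'cy': 197.83883512719228, 'T_tool_cam': array([[ 6.67102398e-04, -3.25571963e-01,  9.45517029e-01,
        -1.75674875e+02],
       [ 9.99999683e-01, -1.94245557e-04, -7.72427224e-04,
        -9.08390255e-01],
       [ 4.35143130e-04,  9.45517244e-01,  3.25571730e-01,
        -8.41349891e+01],
       [ 0.00000000e+00,  0.00000000e+00,  0.00000000e+00,
         1.00000000e+00]])}
{'time_s': 0.1, 'joints': array([-1.46338473e+00,  3.13415235e-01,  1.49834564e+00,  1.50384273e-05,
        1.33099568e+00, -2.23446943e-01]), 'dq': array([ 0.00132176, -0.00121568, -0.00192059,  0.00235157,  0.00021924,
        0.00083858]), 'tau': array([ 1.72181230e-03, -4.12902188e+01, -2.60144985e+01, -2.48368015e-04,
        2.99960222e-03,  1.86434607e-05]), 'eef_pos': array([ 170.48963548, -496.27138884,  196.68730669]), 'ee_rot': array([ 0.11603157,  0.69748229,  0.11685258, -0.69742426]), 'force': array([ 0.77576878, -0.1446066 , -0.12904309]), 'wrist_torque': array([ 0.02032189, -0.004008  ,  0.03412027]), 'grip_width': 1.0013135870002483}
```

View pics/scene0.png

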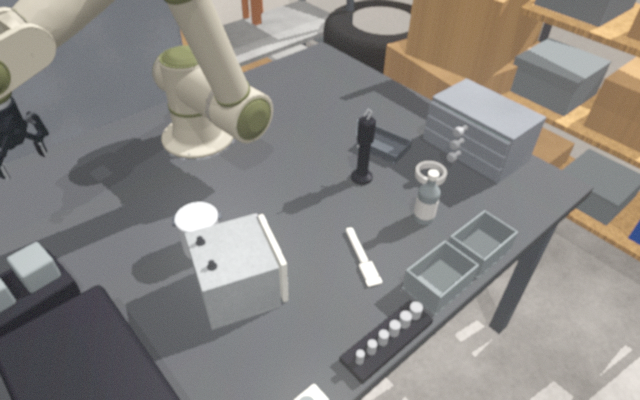

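View pics/side0.png

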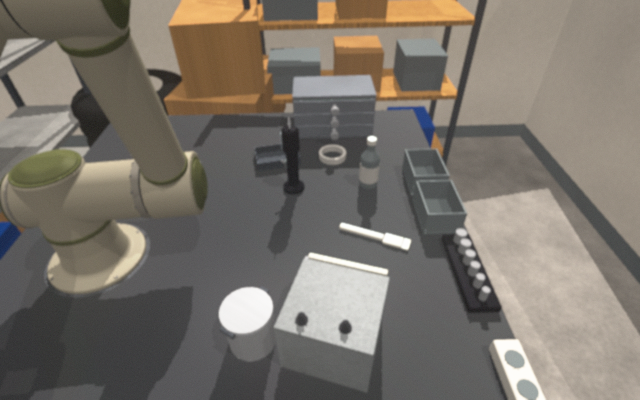

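The scene view shows the cupboard with its white door edge at (262,215)-(285,300). The side view shows the door top from about (308,257) to (387,272), canister to its left, and the door facing roughly world +y with the hinge on the base side. Next I measure the edges.

```bash
cat > h.py <<'E'
import numpy as np, cv2
from scipy.spatial.transform import Rotation as R
from rig import ctrl, viewer, order
def q(a): return R.from_quat([a[1],a[2],a[3],a[0]])
def cast(n,uv,z):
    c=viewer.calibration(n); d=q(c['attitude']).apply([(uv[0]-c['cx'])/c['fx'],(uv[1]-c['cy'])/c['fy'],1])
    return c['xyz']+d*(z-c['xyz'][2])/d[2]
def proj(n,p):
    c=viewer.calibration(n); v=q(c['attitude']).inv().apply(np.array(p)-c['xyz'])
    return v[...,:2]/v[...,2:]*c['fx']+[c['cx'],c['cy']]
E
python3 - <<'E'
from h import *
for n,(x0,y0,w,h) in {"scene":(170,195,135,130),"side":(205,235,200,155)}.items():
    im=cv2.imread(f"pics/{n}0.png"); c=im[y0:y0+h,x0:x0+w]
    m=(c.min(2)>200).astype(np.uint8); 
    k,l,s,_=cv2.connectedComponentsWithStats(m)
    for i in range(1,k):
        if s[i,4]>60:
            p=np.argwhere(l==i)[:,::-1].astype(np.float32)+[x0,y0]
            b=cv2.boxPoints(cv2.minAreaRect(p.astype(np.float32))); print(n,s[i,4],b.round(1).tolist()); print([cast(n,u,138).round(0).tolist() for u in b])
    a=cv2.resize(c,None,fx=3,fy=3,interpolation=cv2.INTER_CUBIC); a=cv2.copyMakeBorder(a,0,465-a.shape[0],0,0,0) if a.shape[0]<465 else a
    globals()[n]=a
cv2.imwrite("pics/c.png",cv2.resize(np.hstack([scene,side]),None,fx=.79,fy=.79))
E
```

```text
scene 5582 [[170.10000610351562, 210.89999389648438], [251.5, 177.60000610351562], [286.79998779296875, 263.8999938964844], [205.3000030517578, 297.20001220703125]]
[[393.0, -287.0, 138.0], [418.0, -75.0, 138.0], [691.0, -179.0, 138.0], [653.0, -353.0, 138.0]]
side 237 [[369.3999938964844, 236.8000030517578], [372.6000061035156, 227.1999969482422], [407.1000061035156, 238.6999969482422], [403.8999938964844, 248.3000030517578]]
[[663.0, -89.0, 138.0], [673.0, -60.0, 138.0], [741.0, -97.0, 138.0], [729.0, -124.0, 138.0]]
side 5581 [[283.20001220703125, 332.6000061035156], [301.29998779296875, 250.3000030517578], [389.79998779296875, 269.79998779296875], [371.70001220703125, 352.0]]
[[492.0, -305.0, 138.0], [520.0, -122.0, 138.0], [691.0, -178.0, 138.0], [635.0, -344.0, 138.0]]
side 1897 [[213.8000030517578, 295.1000061035156], [266.5, 281.8999938964844], [277.1000061035156, 324.5], [224.39999389648438, 337.6000061035156]]
[[360.0, -226.0, 138.0], [455.0, -199.0, 138.0], [481.0, -290.0, 138.0], [394.0, -312.0, 138.0]]
```

View pics/c.png

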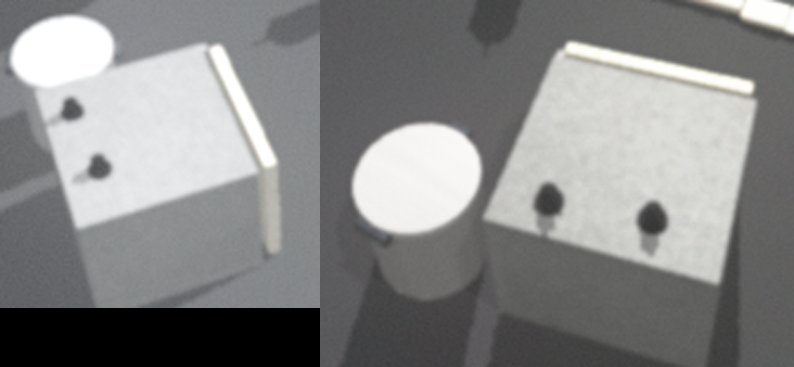

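```bash
python3 - <<'E'
from h import *
for n,(x0,y0,w,h) in {"scene":(250,205,55,100),"side":(295,245,105,40)}.items():
    im=cv2.imread(f"pics/{n}0.png").astype(int); c=cv2.GaussianBlur(im.astype(np.float32),(3,3),0)[y0:y0+h,x0:x0+w]
    m=((c[...,2]-c[...,0]>10)&(c[...,2]>195)).astype(np.uint8)
    k,l,s,_=cv2.connectedComponentsWithStats(m); i=1+np.argmax(s[1:,4])
    p=np.argwhere(l==i)[:,::-1]+[x0,y0]; print(s[i])
    if n=="scene": p=p[p[:,1]<262]
    b=cv2.boxPoints(cv2.minAreaRect(p.astype(np.float32))); print(n,b.round(1).tolist(),[cast(n,u,138).round(0).tolist()[:2] for u in b])
S=lambda u,v:(205+(u-320)/2.37,235+v/2.37); C=lambda u,v:(170+u/2.37,195+v/2.37)
print("side door",[cast("side",S(*u),138).round(0)[:2].tolist() for u in[(567,42),(754,82),(754,95),(566,53)]])
print("side top",[cast("side",S(*u),140).round(0)[:2].tolist() for u in[(485,217),(718,284),(758,98)]])
print("scene door",[cast("scene",C(*u),138).round(0)[:2].tolist() for u in[(219,45),(276,163),(262,166),(208,48)]])
print("scene top",[cast("scene",C(*u),140).round(0)[:2].tolist() for u in[(36,90),(78,228),(261,173),(205,43)]])
print("side lid",[cast("side",S(*u),110).round(0)[:2].tolist() for u in[(353,190),(482,165)]])
print("brush",[cast("side",u,6).round(0)[:2].tolist() for u in[(341,227),(410,243)]])
print("lamp",cast("side",(293,187),10), "spray",cast("side",(369,186),10))
E
```

```text
Traceback (most recent call last):
ValueError: attempt to get argmax of an empty sequence
```

```bash
python3 - <<'E'
from h import *
S=lambda u,v:(205+(u-320)/2.37,235+v/2.37); C=lambda u,v:(170+u/2.37,195+v/2.37)
im=cv2.imread("pics/side0.png"); print(im[263,348],im[300,340], im[258:272,348].tolist())
print("side door",[cast("side",S(*u),138).round(0)[:2].tolist() for u in[(567,42),(754,82),(754,95),(566,53)]])
print("side top",[cast("side",S(*u),140).round(0)[:2].tolist() for u in[(485,217),(718,284),(758,98)]])
print("scene door",[cast("scene",C(*u),138).round(0)[:2].tolist() for u in[(219,45),(276,163),(262,166),(208,48)]])
print("scene top",[cast("scene",C(*u),140).round(0)[:2].tolist() for u in[(36,90),(78,228),(261,173),(205,43)]])
print("side lid",[cast("side",S(*u),110).round(0)[:2].tolist() for u in[(353,190),(482,165)]])
print("brush",[cast("side",u,6).round(0)[:2].tolist() for u in[(341,227),(410,243)]])
print("lamp",cast("side",(293,187),10), "spray",cast("side",(369,186),10))
E
```

```text
[252 254 254] [214 217 216] [[106, 107, 108], [111, 113, 114], [161, 172, 171], [230, 241, 240], [250, 254, 254], [252, 254, 254], [249, 253, 254], [230, 241, 242], [184, 197, 201], [163, 171, 175], [185, 189, 191], [206, 210, 211], [212, 217, 218], [210, 216, 214]]
side door [[536.0, -129.0], [688.0, -178.0], [686.0, -191.0], [535.0, -141.0]]
side top [[477.0, -295.0], [637.0, -349.0], [688.0, -195.0]]
scene door [[539.0, -130.0], [690.0, -179.0], [685.0, -191.0], [535.0, -141.0]]
scene top [[478.0, -297.0], [639.0, -350.0], [692.0, -197.0], [529.0, -140.0]]
side lid [[369.0, -251.0], [467.0, -231.0]]
brush [[617.0, 77.0], [788.0, 13.0]]
lamp [483.65920559 248.83636065  10.        ] spray [711.38356845 244.2623424   10.        ]
```

```bash
cat >> h.py <<'E'
n=np.array([.309,.951,0]); yh=np.array([.951,-.309,0]); H=np.array([534,-141,0.])
def rel(p): p=np.array(p)-H; return np.array([p@yh,p@n,p[2]])
def tgt(a,b,z): return H+a*yh+b*n+[0,0,z]
def plan(a,b,z,psi=None):
    """shift in tool axes to reach point a along door, b outward, z; turn so tool z points at world angle psi(deg)"""
    s=ctrl.sense(); Rm=q(s['ee_rot']); sh=Rm.inv().apply(tgt(a,b,z)-s['eef_pos'])
    out=[sh.round(1)]
    if psi is not None:
        c,d=np.cos(np.radians(psi)),np.sin(np.radians(psi)); zt=np.array([c,d,0]); x=np.array([0,0,-1.]); 
        Rt=R.from_matrix(np.c_[x,np.cross(zt,x),zt]); out.append((Rm.inv()*Rt).as_rotvec(degrees=True).round(2))
    print(s['time_s'],"pos",s['eef_pos'].round(1),"rel",rel(s['eef_pos']).round(1),"F",s['force'].round(2),"grip",s['grip_width'],"J",s['joints'].round(2)); print(*out); return out
E
python3 - <<'E'
from h import *
M=q(ctrl.sense()['ee_rot']).as_matrix(); print(M.round(3))
for psi in (72,-108,-18,162,-90): plan(140,70,220,psi)
E
```

```text
[[-0.     0.325 -0.946]
 [ 0.001 -0.946 -0.325]
 [-1.    -0.001 -0.   ]]
0.1 pos [ 170.5 -496.3  196.7] rel [-235.9 -450.2  196.7] F [ 0.78 -0.14 -0.13] grip 1.0013135870002483 J [-1.46  0.31  1.5   0.    1.33 -0.22]
[ -22.9 -189.7 -613.2] [1.2696e+02 6.0000e-02 5.0000e-02]
0.1 pos [ 170.5 -496.3  196.7] rel [-235.9 -450.2  196.7] F [ 0.78 -0.14 -0.13] grip 1.0013135870002483 J [-1.46  0.31  1.5   0.    1.33 -0.22]
[ -22.9 -189.7 -613.2] [-5.304e+01 -4.000e-02  5.000e-02]
0.1 pos [ 170.5 -496.3  196.7] rel [-235.9 -450.2  196.7] F [ 0.78 -0.14 -0.13] grip 1.0013135870002483 J [-1.46  0.31  1.5   0.    1.33 -0.22]
[ -22.9 -189.7 -613.2] [-1.4304e+02 -9.0000e-02  1.0000e-02]
0.1 pos [ 170.5 -496.3  196.7] rel [-235.9 -450.2  196.7] F [ 0.78 -0.14 -0.13] grip 1.0013135870002483 J [-1.46  0.31  1.5   0.    1.33 -0.22]
[ -22.9 -189.7 -613.2] [3.696e+01 1.000e-02 7.000e-02]
0.1 pos [ 170.5 -496.3  196.7] rel [-235.9 -450.2  196.7] F [ 0.78 -0.14 -0.13] grip 1.0013135870002483 J [-1.46  0.31  1.5   0.    1.33 -0.22]
[ -22.9 -189.7 -613.2] [-7.104e+01 -5.000e-02  5.000e-02]
```

>>> carry_out(
  deltas=[
    [1,-20,-18,-58,-10.6,0,0],
    [1,-23,-36,-117,-21.2,0,0],
    [1,-23,-54,-176,-31.8,0,0],
    [1,-23,-72,-234,-42.4,0,0],
    [1,-23,-90,-292,-53,0,0],
  ],
)

```text
time_s: 0.72
eef_pos: [418.8, -315.1, 220.0]
ee_rot: [-0.417, -0.571, -0.417, 0.571]
force: [0.0, -0.2, 1.0]
grip_width: 0.001
```

```bash
python3 -c "
from h import *
plan(140,70,220,-108)"
```

```text
0.725 pos [ 418.8 -315.1  220. ] rel [ -55.8 -201.2  220. ] F [ 0.   -0.22  0.98] grip 0.0007173322511692807 J [-0.87  0.3   1.46 -0.    1.39 -0.56]
[   0.   197.2 -270.2] [ 0.3  -0.01  0.02]
```

>>> carry_out(
  deltas=[
    [1,0,36,-49,0,0,0],
    [1,0,72,-98,0,0,0],
    [1,0,108,-147,0,0,0],
    [1,0,144,-196,0,0,0],
    [1,0,180,-245,0,0,0],
  ],
)

```text
time_s: 1.35
eef_pos: [665.8, -138.0, 219.9]
ee_rot: [-0.415, -0.572, -0.415, 0.572]
force: [0.7, -1.2, 1.1]
grip_width: 0.001
```

```bash
python3 -c "
from h import *
plan(140,60,98,-108)"
```

```text
1.35 pos [ 665.8 -138.   219.9] rel [124.4  43.6 219.9] F [ 0.69 -1.22  1.12] grip 0.0007371910897234514 J [-0.38  0.67  0.89 -0.    1.58 -0.06]
[121.9  15.6 -16.4] [-0.05  0.01  0.03]
```

>>> carry_out(
  deltas=[
    [1,10,15,-20,0,0,0],
    [1,60,15,-18,0,0,0],
    [1,110,15,-16,0,0,0],
    [1,122,15,-16,0,0,0],
    [1,122,15,-16,0,0,0],
  ],
)

```text
time_s: 1.98
eef_pos: [684.0, -129.0, 98.9]
ee_rot: [0.415, 0.572, 0.415, -0.572]
force: [0.9, -0.0, -0.0]
grip_width: -0.0
```

```bash
python3 - <<'E'
from h import *
plan(140,26,98,-108)
a=viewer.capture("scene")[150:350,200:400]; b=viewer.capture("wrist")
cv2.imwrite("pics/d.png",np.hstack([cv2.resize(a,(400,400)),b[:,120:520]])[:,:,::-1])
E
```

```text
1.975 pos [ 684.  -129.    98.9] rel [138.9  57.8  98.9] F [ 0.94 -0.04 -0.03] grip -0.00045182591494336504 J [-0.35  0.78  1.02  0.    1.35 -0.04]
[ 0.9  1.1 31.8] [-0.05 -0.   -0.02]
```

View pics/d.png

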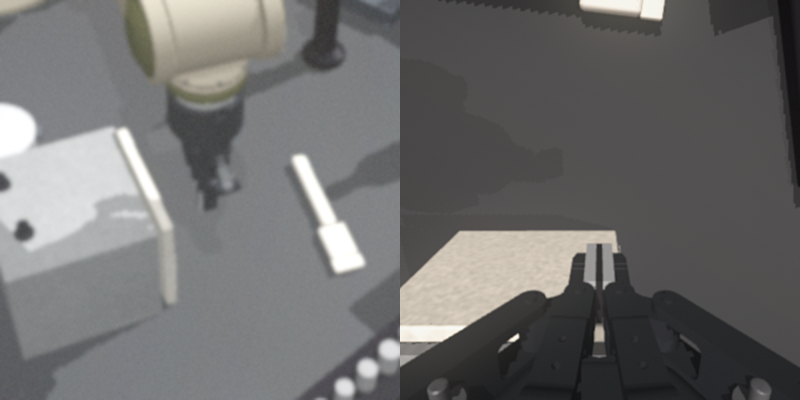

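Left shows the shut fingers standing clear in front of the door. The wrist view shows the door's outer face, with its free edge at about column 617 and the tips at 598, roughly 20 mm in as planned. Now I approach in small steps.

>>> carry_out(
  deltas=[
    [1,0,0,12,0,0,0],
    [1,0,0,22,0,0,0],
    [1,0,0,28,0,0,0],
    [1,0,0,32,0,0,0],
    [1,0,0,33,0,0,0],
  ],
)

```text
time_s: 2.7
eef_pos: [673.4, -160.5, 98.2]
ee_rot: [0.415, 0.572, 0.415, -0.572]
force: [-0.2, -0.0, 0.2]
grip_width: -0.001
```

```bash
python3 -c "
from h import *
plan(140,20,98)"
```

```text
2.7 pos [ 673.4 -160.5   98.2] rel [138.6  24.6  98.2] F [-0.19 -0.02  0.17] grip -0.0010703310892926157 J [-0.4   0.77  1.04  0.    1.34 -0.09]
[0.2 1.4 4.6]
```

>>> carry_out(
  deltas=[
    [1,0,0,1,0,0,0],
    [1,0,0,2,0,0,0],
    [1,0,0,3,0,0,0],
    [1,0,0,4,0,0,0],
    [1,0,0,4,0,0,0],
  ],
)

```text
time_s: 3.32
eef_pos: [672.6, -163.3, 98.2]
ee_rot: [0.415, 0.573, 0.416, -0.572]
force: [2.9, 4.9, 0.7]
grip_width: -0.004
```

```bash
python3 -c "
from h import *
plan(140,20,98);s=ctrl.sense();print(s['force']@n)"
```

```text
3.325 pos [ 672.6 -163.3   98.2] rel [138.7  21.6  98.2] F [2.86 4.9  0.74] grip -0.004283883030606243 J [-0.41  0.77  1.04  0.    1.34 -0.09]
[0.2 1.2 1.6]
5.545722764732732
```

>>> carry_out(
  deltas=[
    [1,0,0,1,0,0,0],
    [1,0,0,2,0,0,0],
    [1,0,0,2,0,0,0],
    [1,0,0,3,0,0,0],
    [1,0,0,3,0,0,0],
  ],
)

```text
time_s: 3.95
eef_pos: [671.8, -166.2, 98.2]
ee_rot: [0.416, 0.573, 0.415, -0.572]
force: [3.4, 3.7, -0.5]
grip_width: -0.002
```

```bash
python3 -c "
from h import *
plan(140,20,98);s=ctrl.sense();print(s['force']@n)"
```

```text
3.95 pos [ 671.8 -166.2   98.2] rel [138.9  18.6  98.2] F [ 3.41  3.69 -0.49] grip -0.002039148888629494 J [-0.41  0.77  1.04  0.    1.34 -0.1 ]
[ 0.3  1.1 -1.4]
4.562799594351342
```

>>> carry_out(
  deltas=[
    [1,0,0,0.5,0,0,0],
    [1,0,0,1,0,0,0],
    [1,0,0,1.5,0,0,0],
    [1,0,0,1.5,0,0,0],
    [1,0,0,1.5,0,0,0],
  ],
)

```text
time_s: 4.58
eef_pos: [671.7, -166.6, 98.3]
ee_rot: [0.415, 0.573, 0.416, -0.571]
force: [5.0, 7.5, 0.1]
grip_width: -0.001
```

```bash
python3 -c "
from h import *
plan(140,20,98);s=ctrl.sense();print(s['force']@n)"
```

```text
4.575 pos [ 671.7 -166.6   98.3] rel [138.9  18.2  98.3] F [5.   7.52 0.09] grip -0.0013094356975907405 J [-0.41  0.77  1.04  0.    1.34 -0.1 ]
[ 0.3  1.1 -1.8]
8.69580577860595
```

>>> carry_out(
  deltas=[
    [1,0,0,-45,0,0,0],
    [1,0,0,-95,0,0,0],
    [1,0,0,-120,0,0,0],
    [1,0,0,-120,0,0,0],
    [1,0,0,-120,0,0,0],
  ],
)

```text
time_s: 5.2
eef_pos: [707.8, -55.6, 98.1]
ee_rot: [-0.415, -0.572, -0.415, 0.573]
force: [-0.4, 0.1, 0.0]
grip_width: -0.003
```

```bash
python3 - <<'E'
from h import *
plan(120,25,180,-108)
a=viewer.capture("scene")[150:350,200:400]; b=viewer.capture("side")[200:400,220:420]
cv2.imwrite("pics/e.png",np.hstack([cv2.resize(a,(400,400)),cv2.resize(b,(400,400))])[:,:,::-1])
E
```

```text
5.2 pos [707.8 -55.6  98.1] rel [138.9 134.9  98.1] F [-0.35  0.06  0.03] grip -0.003138730638034782 J [-0.24  0.81  0.96 -0.    1.37  0.07]
[-81.8 -18.7 110. ] [-0.11  0.04  0.01]
```

View pics/e.png

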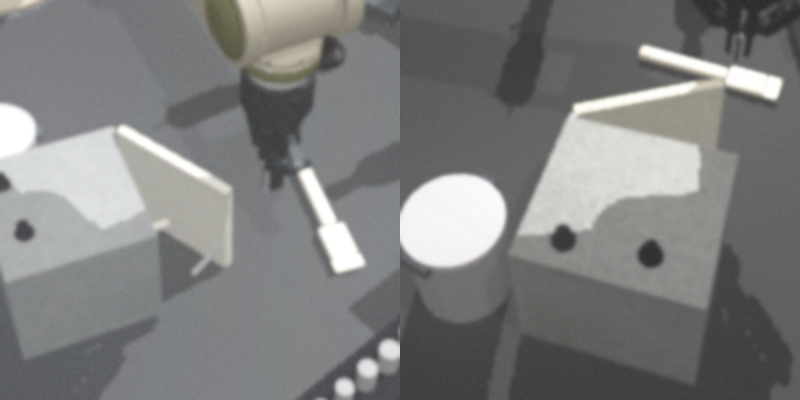

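>>> carry_out(
  deltas=[
    [1,-55,0,0,0,0,0],
    [1,-85,-5,20,0,0,0],
    [1,-85,-12,65,0,0,0],
    [1,-85,-19,107,0,0,0],
    [1,-85,-19,107,0,0,0],
  ],
)

```text
time_s: 5.92
eef_pos: [655.5, -153.7, 183.6]
ee_rot: [-0.414, -0.573, -0.414, 0.573]
force: [0.0, -0.2, 1.1]
grip_width: 0.001
```

```bash
python3 - <<'E'
from h import *
for u in[(381.5,240),(307.5,252.5)]: print(rel(cast("side",u,138)))
plan(120,28,98,-108)
E
```

```text
[132.33301021  87.24942886 138.        ]
[ -5.51197199  11.51484026 138.        ]
5.925 pos [ 655.5 -153.7  183.6] rel [119.5  25.5 183.6] F [ 0.01 -0.19  1.13] grip 0.0007031344344355511 J [-0.4   0.66  0.99 -0.    1.48 -0.08]
[85.6  0.5 -2.6] [-0.33  0.03 -0.01]
```

Both views show the door ajar. Its measured angle is about 0.50 rad, with the finger well away. I now lower the finger behind it.

>>> carry_out(
  deltas=[
    [1,40,0,0,0,0,0],
    [1,80,0,0,0,0,0],
    [1,85,0,0,0,0,0],
    [1,85,0,0,0,0,0],
    [1,85,0,0,0,0,0],
  ],
)

```text
time_s: 6.55
eef_pos: [657.7, -150.3, 100.3]
ee_rot: [0.416, 0.573, 0.414, -0.572]
force: [-0.9, -0.3, 0.1]
grip_width: 0.004
```

```bash
python3 - <<'E'
from h import *
s=ctrl.sense();print(s['force'])
# arc: finger centre at r=115 along door, d=16 behind inner face (so contact about there)
p0=rel(s['eef_pos']);print(p0)
for th in (.5,.65,.8,.95,1.1,1.25,1.4,1.5,1.6,1.65):
    r,d=110,14; a=r*np.cos(th)+d*np.sin(th); b=r*np.sin(th)-d*np.cos(th)
    print(th,'dy',round(a-p0[0]),'dz',-round(b-p0[1]))
E
```

```text
[-0.9105624  -0.27297777  0.07998689]
[120.55491247  29.38015681 100.29867068]
0.5 dy -17 dz -11
0.65 dy -25 dz -26
0.8 dy -34 dz -40
0.95 dy -45 dz -52
1.1 dy -58 dz -62
1.25 dy -73 dz -71
1.4 dy -88 dz -77
1.5 dy -99 dz -79
1.6 dy -110 dz -81
1.65 dy -115 dz -81
```

>>> carry_out(
  deltas=[
    [1,0,-17,-11,0,0,0],
    [1,0,-21,-18,0,0,0],
    [1,0,-25,-26,0,0,0],
    [1,0,-29,-33,0,0,0],
    [1,0,-34,-40,0,0,0],
  ],
)

```text
time_s: 7.18
eef_pos: [636.9, -101.1, 98.2]
ee_rot: [0.415, 0.572, 0.415, -0.572]
force: [0.6, -1.5, -0.0]
grip_width: -0.004
```

>>> carry_out(
  deltas=[
    [1,0,-5,-6,0,0,0],
    [1,0,-11,-12,0,0,0],
    [1,0,-17,-17,0,0,0],
    [1,0,-24,-22,0,0,0],
    [1,0,-31,-27,0,0,0],
  ],
)

```text
time_s: 7.8
eef_pos: [615.4, -65.8, 98.2]
ee_rot: [0.415, 0.572, 0.415, -0.572]
force: [1.8, -1.4, -0.1]
grip_width: 0.005
```

>>> carry_out(
  deltas=[
    [1,0,-8,-4,0,0,0],
    [1,0,-16,-8,0,0,0],
    [1,0,-23,-10,0,0,0],
    [1,0,-34,-12,0,0,0],
    [1,0,-42,-14,0,0,0],
  ],
)

```text
time_s: 8.43
eef_pos: [579.5, -39.6, 98.2]
ee_rot: [-0.415, -0.572, -0.415, 0.572]
force: [1.0, -1.4, 0.2]
grip_width: -0.001
```

```bash
python3 - <<'E'
from h import *
plan(120,110,98,-108)
a=viewer.capture("scene")[150:350,200:400]; b=viewer.capture("side")[200:400,220:420]
cv2.imwrite("pics/f.png",np.hstack([cv2.resize(a,(400,400)),cv2.resize(b,(400,400))])[:,:,::-1])
E
```

```text
8.425 pos [579.5 -39.6  98.2] rel [ 11.9 110.5  98.2] F [ 1.03 -1.38  0.17] grip -0.001318653824467836 J [-0.27  0.52  1.45 -0.    1.16  0.05]
[  0.2 108.1   0.4] [-0.04  0.    0.01]
```

View pics/f.png

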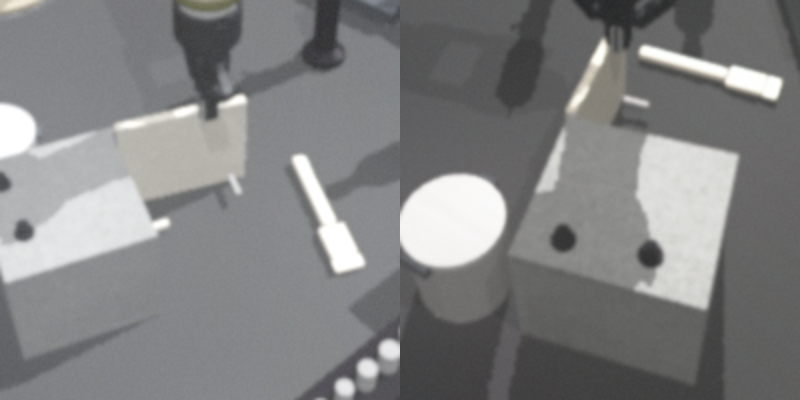

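The door now stands about square to the front, with the finger touching its inner face. I push a little further for margin, then withdraw.

>>> carry_out(
  deltas=[
    [1,0,-5,0,0,0,0],
    [1,0,-10,0,0,0,0],
    [1,0,-14,0,0,0,0],
    [1,0,-16,1,0,0,0],
    [1,0,-16,1,0,0,0],
  ],
)

```text
time_s: 9.15
eef_pos: [564.5, -35.9, 98.2]
ee_rot: [-0.415, -0.572, -0.415, 0.572]
force: [0.3, -0.2, 0.2]
grip_width: -0.002
```

>>> carry_out(
  deltas=[
    [1,0,10,0,0,0,0],
    [1,0,35,0,0,0,0],
    [1,0,70,0,0,0,0],
    [1,-30,80,0,0,0,0],
    [1,-80,80,0,0,0,0],
  ],
)

```text
time_s: 9.78
eef_pos: [640.9, -61.0, 177.1]
ee_rot: [-0.414, -0.571, -0.416, 0.573]
force: [0.2, -0.0, 0.7]
grip_width: -0.003
```

>>> carry_out(
  deltas=[
    [1,-40,0,0,0,0,0],
    [1,-60,0,0,0,0,0],
    [1,-60,0,0,0,0,0],
    [1,-60,0,0,0,0,0],
    [1,-60,0,0,0,0,0],
  ],
)

```text
time_s: 10.4
eef_pos: [640.4, -60.6, 236.8]
ee_rot: [-0.415, -0.572, -0.416, 0.573]
force: [0.8, 0.5, 0.6]
grip_width: 0.004
```

```bash
python3 - <<'E'
from h import *
plan(120,110,98,-108)
a=viewer.capture("scene")[100:340,160:480]; b=viewer.capture("side")[100:400,160:460]
cv2.imwrite("pics/g.png",np.hstack([cv2.resize(a,(430,400)),cv2.resize(b,(370,400))])[:,:,::-1])
E
```

```text
10.4 pos [640.4 -60.6 236.8] rel [ 76.4 109.3 236.8] F [0.77 0.46 0.58] grip 0.0035199375515584334 J [-0.28  0.57  1.02 -0.    1.56  0.04]
[138.7  43.9  -0.7] [-0.05  0.01  0.13]
```

View pics/g.png

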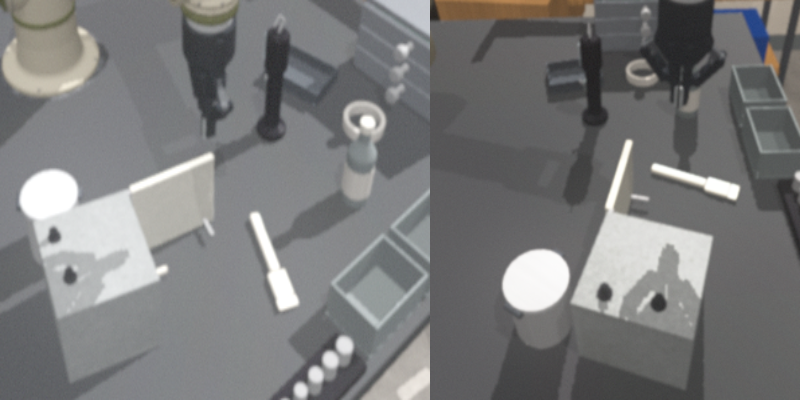

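The door stands wide open, with the other objects apparently in place. I compute the angle from the door's top edge at side pixels (322,206) and (304,257), then hand in.

```bash
python3 - <<'E'
from h import *
a,b=[rel(cast("side",u,138)) for u in((322.2,206.5),(305,256))]
d=a-b; th=np.arctan2(d[1],d[0]); print(a,b,np.hypot(*d[:2]),th)
if th>1.45: print(order.finish_job())
E
```

```text
[-16.69656162 155.0681778  138.        ] [ -7.4429089    1.22886745 138.        ] 154.11736922921395 1.6308753557681177
the job is handed in; nothing more can be done
None
```

The door is open and the job is handed in; no verdict was reported.

- **Press:** I pressed the door in near its free edge with the shut fingertips. The force peaked at about 9 N, with almost no further travel, so the door had reached its hard stop.
- **Pop:** I took the finger about 115 mm away and the spring popped the door ajar. It measured about 0.50 rad, with no contact force beyond sensor noise.
- **Swing:** I lowered the finger behind the door, pushed it round, then backed off and lifted clear.

**Last checks:**
- The door measured about 1.63 rad open, against the 1.4 required. Its top edge came out at 154 mm, close to the 160 mm given.
- The wrist force was at noise level, and the tool was about 100 mm above the door.
- By eye, the other objects stood where they began. I did not measure their positions again.
- I took only one picture of the door after letting go, so I did not measure that it was still.

No check failed or disagreed, and the run took about 10.5 s of the 51 s allowed.

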